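# Move the test cartridge from the incubator to the reader

## Task

The test cartridge in the small incubator block is ready: press it down to release the push-push catch, and when it has popped up and you have let go, take it out and put it into the slot of the larger white reader. There push it down until the catch takes it and it stays low when you let go. Press gently and stop as soon as you feel the end of travel, never pressing the cartridge hard against either machine; keep the cartridge upright, leave the incubator's tray up and do not shove the bottle or the dish about.

Things in the scene. Friction and masses are not known exactly. Their poses are not given: they have to be found in the camera images.
- cartridge_center (a point): centre of the grey test cartridge, a loose upright box of about 0.12 kg, 22 mm thick (its x) x 50 mm wide (its y) x 80 mm high (its z, up); flat top 40 mm above this point; underside 40 mm below, edges tapered; a half turn makes no difference. It starts caught low in the incubator, its top 11 to 13 mm above the mouth; popped up (resting on a raised tray) its top is 38 mm above the mouth
- incubator_mouth (a point): centre of the slot mouth in the flat top of the incubator, a fixed finned aluminium block 124 mm (x) x 125 mm (y) x 90 mm high, nothing on top; the slot is vertical, 25 mm (x) x 53 mm (y), with a lead-in 5 mm deep that widens it by 4 mm on each side; z up
- reader_mouth (a point): centre of the slot mouth in the flat top of the reader, a fixed white machine 90 mm high; slot and lead-in just like the incubator's (25 mm in x, 53 mm in y). Housing from 68 mm before to 115 mm behind the slot along x, 78 mm to either side along y; on it a grey console 28 mm high, from 71 mm behind the slot (+x side)
- incubator_tray (a joint): depth in m of the incubator's sprung tray: 0 raised (its surface 42 mm below the mouth), 0.024 to 0.028 when caught, as at the start. Pressed 6 to 7 mm beyond the caught depth it meets a firm end of travel; let go there, it rises, damped, to 0 in about 1 s. The spring pushes up with 4 N when raised, 8 N at the end of travel
- reader_tray (a joint): the same for the reader's tray; it starts raised (0). Pressed to its firm end of travel and let go it stays caught; let go 2 mm earlier it springs up; pressed to the end again it releases. Caught depth unknown beforehand, 0.021 to 0.031, the end 6 to 7 mm deeper: feel for it. Moving it takes up to 10 N; 15 N means the end is reached; over 30 N does damage
- buffer_bottle: small white bottle, 40 mm diameter, 75 mm high, loose, stands between the two machines; origin at the centre of its underside; to be left alone
- dish: low glass dish, 60 mm diameter, 14 mm high, loose, between the two machines; origin at the centre of its underside; to be left alone
Things that resemble listed ones, but are neither listed nor needed, are in the scene too. Of the things shaped like the part that bears cartridge_center, the grey one is meant.

How it is judged:
By the outcome, as a careful person would: the job done as asked, in the order asked, and still so for the second after the job is handed in, with the robot touching nothing.
It also fails if it takes over 58 s, if anything falls off the work surface, if the arm or the gripper's body presses on something with over 40 N, if the wrist force passes 120 N, or if a joint passes its speed limit or range.

## Robot

A 6-joint arm with a two-finger parallel gripper is mounted at the origin on the work surface. World frame = base frame: x ahead of the robot, y to its left, z up, the work surface at z = 0. Lengths are in m, angles in rad, forces in N, time in s.
With the tool pointing down it reaches from about 0.375 to 0.825 m from the base axis. Payload 5.5 kg.
Tool frame: the origin (TCP) lies at the very end of the fingers, on their centre line; the grasp point (between the pads) lies 19 mm behind it; z points along the fingers, y is the line along which they close (so a half turn about z gives the same grasp; the last joint's range is limited). The gripper opens to 85 mm and grips with 20 to 120 N. Pads are 22 mm wide; open, the fingers measure 114 mm over their backs; the gripper's body (76 mm by 85 mm) begins 54 mm behind the grasp point. The pads swing forward as they close: fully open they stand 13 mm farther back than shut.
Start: joints at [-1.285, 0.314, -0.047, 1.21, 0, 1.571], TCP at [0.169, -0.576, 0.231] pointing down, gripper open.
Joint ranges: [-2.67, 2.67], [-0.69, 1.73], [-1.03, 1.25], [-2.08, 2.16], [-1.42, 1.45], [-3.14, 3.14]. Speed limits (rad/s): [2.39, 2.39, 3.01, 3.14, 3.14, 3.14].

## Interface

Orientations are given as a rotation vector (axis times angle).
In Python, from workcell import sensors, camera, close_job gives the robot as it stands.
- The arm moves only by the tool step_arm, never from a script. Its argument "motion" is text: rows parted by semicolons, each of 5 numbers parted by spaces: the finger opening in mm, from 0 to 85.4, then the shift along the tool's x, y, z in mm, then the turn about the tool's z in degrees. In form: claw x y z twist; .... A call has exactly 5 rows; each row is the pose to reach, as a shift and turn from the pose commanded when the call began, along the tool's axes at that moment; what a row does not reach only later rows make up. A row lasts 1/8 s, in which the tool goes at most 62.5 mm and 10.7 degrees, less where a joint would pass 70% of its speed; a pose out of reach is approached as far as the arm can. A call with a gripper value outside its range is refused whole. The fingers move at their own pace and stop on an object; "grip_force" is the grip in N (left out, the last holds). Time passes only in rows, so rows that repeat a pose let the fingers close, or fill a call up. It gives the time, the measured TCP pose, the force, the opening and the grip force at its end, in the units of the state.
- sensors.sense(): the state, without advancing time (a new reading comes with each control period).
- camera(name): name is "side" or "top" or "wrist"; returns a dict with "frame" (480x640x3 uint8, red, green, blue), "range_z" (480x640 float32, m along the optical axis (not along the pixel's ray), 0 where there is no reading), "fx", "fy", "cx", "cy" (pixels), "eye" and "rotation" of the camera in the world. Camera axes: x right, y down, z forward; pixel columns grow to the right and rows downward; lengths in m; the calibration is good to about 2 mm. A picture is of the moment at which its call begins.
- close_job(): hands the job in; it is judged then, once.
The state is a dict: "time_s": time; "joint_positions": joint angles; "qvel": joint speeds; "tau": joint torques, N m; "tcp_pos": TCP position; "ee_rot": TCP orientation; "ft_force": force on the tool from outside, world axes, zero at the start; "wrist_torque": the same for the moment, N m; "gripper_width": finger opening in m; "finger_force": force on a finger pad.
Only numpy, scipy, OpenCV 4.12 (cv2) and the standard library are available. Lean on these libraries where they do the work, as an engineer would, in place of code of your own. Each camera call takes 0.05 s, during which the arm holds its last target. There are 200 camera calls.

## Working session

There is one attempt and no reset: what is moved stays moved. The work goes in short steps, Python scripts to look and compute and a tool call to move; the robot and the scene stay as the last step left them, time stands still between calls to the robot, and variables do not carry over. Pictures are saved under pics/ and viewed, at most 10 in all, crops included, and the job is handed in when it is done.

Besides the shell and the picture viewer there is one more tool, called after "Call:" as name(argument=value, ...), one argument or row to a line, values as JSON. step_arm: Moves the arm, as the interface text tells. Its arguments: {"type":"object","properties":{"motion":{"type":"string"},"grip_force":{"type":"number"}},"required":["motion"]}

```bash
mkdir -p pics; cat > h.py <<'E'
import numpy as np, cv2
from workcell import sensors, camera, close_job
def snap(n,f):
    c=camera(n); np.savez('pics/'+f+'.npz',**c); cv2.imwrite('pics/'+f+'.png',c['frame'][:,:,::-1]); return c
def load(f): return dict(np.load('pics/'+f+'.npz'))
def world(c,u,v,z=None):
    d=np.array([(u-c['cx'])/c['fx'],(v-c['cy'])/c['fy'],1.]); R=c['rotation']; e=c['eye']
    if z is None:
        return e+R@d*c['range_z'][int(v),int(u)]
    w=R@d; return e+w*(z-e[2])/w[2]
E
python3 - <<'E'
from h import *
np.set_printoptions(precision=4,suppress=True)
for n in('top','side'):
    c=snap(n,n+'1'); print(n,c['eye'],c['rotation'].tolist(),c['fx'],c['frame'].shape)
print(sensors.sense())
E
```

```text
top [0.4719 0.0727 1.0174] [-2.1621308479623984, 2.22029409138403, -0.12458940957998697] 555.6740841537207 (480, 640, 3)
side [0.3043 0.7409 0.5855] [-0.49922802231241653, 2.632754873873447, -1.3473555936665729] 438.0734959890856 (480, 640, 3)
{'time_s': 0.1, 'joint_positions': array([-1.285 ,  0.3142, -0.048 ,  1.2102,  0.    ,  1.5708]), 'qvel': array([-0.0008, -0.0006,  0.0027, -0.0002, -0.0012, -0.0015]), 'tau': array([  0.0007, -54.0769,  34.054 ,   0.0112,   0.0001,  -0.    ]), 'tcp_pos': array([ 0.169 , -0.5751,  0.2305]), 'ee_rot': array([-3.108 , -0.4472,  0.0003]), 'ft_force': array([-0.1438, -0.515 , -0.0572]), 'wrist_torque': array([ 0.0651, -0.0017,  0.0201]), 'finger_force': 0.0, 'gripper_width': 0.08584791107628706}
```

View pics/top1.png

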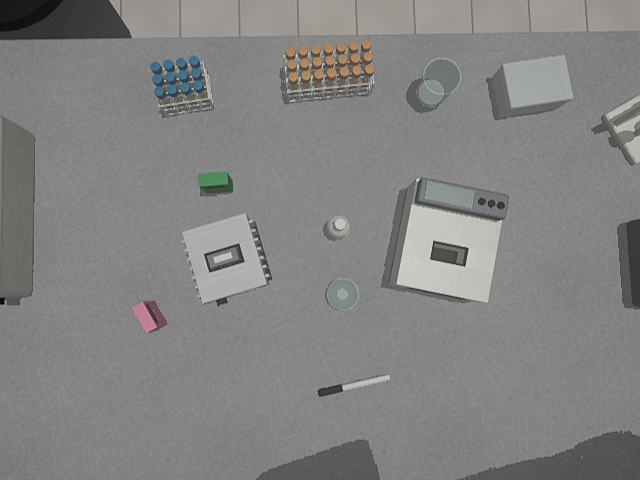

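View pics/side1.png

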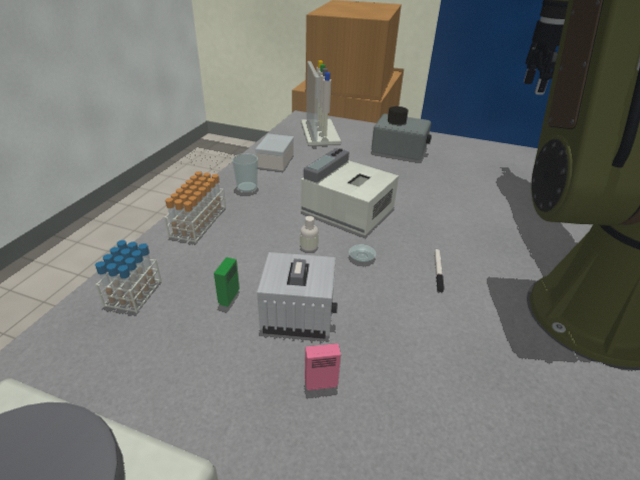

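The top view shows three cartridge-shaped things: grey in the incubator at (224,257), green at (214,180) and pink at (149,316). I choose the grey one. The reader slot is at (449,253), the bottle at (338,227) and the dish at (342,294). Next is a close crop to check the choice and measure.

```bash
sed -i "s/R=c\['rotation'\]/R=cv2.Rodrigues(np.array(c['rotation'],float))[0]/" h.py
python3 - <<'E'
from h import *
np.set_printoptions(precision=4,suppress=True)
c=load('top1'); f=c['frame'][:,:,::-1]
a=cv2.resize(f[205:310,175:275],None,fx=4,fy=4,interpolation=cv2.INTER_CUBIC)
b=cv2.resize(f[205:310,400:500],None,fx=4,fy=4,interpolation=cv2.INTER_CUBIC)
cv2.imwrite('pics/crop1.png',np.hstack([a,b]))
for n,u,v in [('inc corner area',200,245),('cart',222,257),('reader',430,230),('bottle',339,223),('dish',342,294),('green',214,177),('pink',147,312)]: print(n,world(c,u,v))
E
```

```text
inc corner area [0.5469 0.2354 0.0928]
cart [0.5253 0.1976 0.1052]
reader [ 0.5627 -0.1505  0.0896]
bottle [0.58   0.002  0.0757]
dish [ 0.4582 -0.0048  0.0041]
green [0.663  0.2125 0.082 ]
pink [0.4385 0.3271 0.0775]
```

View pics/crop1.png

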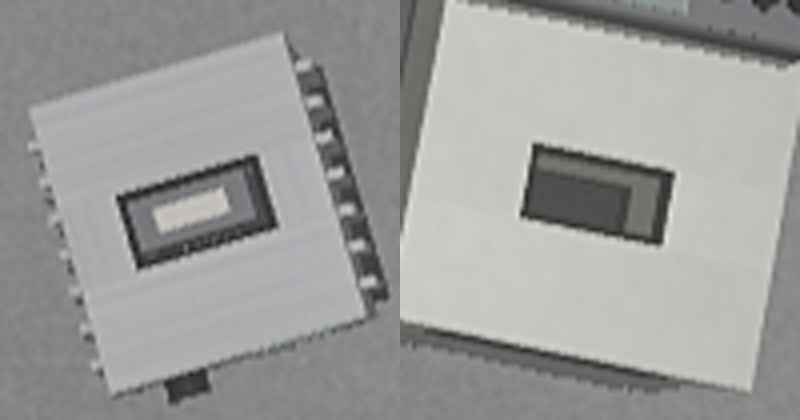

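The crop confirms the grey cartridge with its light label, caught in the incubator. The mouth corners in the crop are (118,193), (260,155), (276,227) and (138,269). The reader slot is empty, with corners at (532,144), (672,171), (663,244) and (521,217).

```bash
python3 - <<'E'
from h import *
np.set_printoptions(precision=4,suppress=True)
c=load('top1')
for n,ox,P in [('inc',175,[(118,193),(260,155),(276,227),(138,269)]),('rd',400,[(132,144),(272,171),(263,244),(121,217)])]:
    W=np.array([world(c,u/4-.375+ox,v/4-.375+205,.09) for u,v in P])
    e=(W[1]-W[0]+W[2]-W[3])/2; s=(W[0]-W[3]+W[1]-W[2])/2
    print(n,W.mean(0),'long',np.linalg.norm(e),np.degrees(np.arctan2(-e[0],-e[1]))*-1,'short',np.linalg.norm(s),np.degrees(np.arctan2(s[1],s[0])))
s=sensors.sense(); R=cv2.Rodrigues(s['ee_rot'])[0]; print(R)
W=np.array([0.523,0.196,0.2]); print('tool shift',R.T@(W-s['tcp_pos'])*1000, s['tcp_pos'])
E
```

```text
inc [0.5255 0.1962 0.09  ] long 0.06014280470141472 14.571380426566307 short 0.03178940769131553 12.768559911909959
rd [ 0.5228 -0.1806  0.09  ] long 0.06058254273965906 -12.319562232583758 short 0.03116571239577705 -10.592672807928407
[[ 0.9594  0.2819 -0.0004]
 [ 0.2819 -0.9594  0.0015]
 [ 0.     -0.0016 -1.    ]]
tool shift [ 557.0379 -640.0116   31.5349] [ 0.169  -0.5751  0.2305]
```

Call:
step_arm(
  motion="0 55 -28 -4 0.5; 0 110 -56 -8 1; 0 165 -84 -12 1.5; 0 220 -112 -16 2; 0 280 -140 -20 2",
)

```text
time_s: 0.72
tcp_pos: [0.3964, -0.3633, 0.251]
ee_rot: [-3.117, -0.392, 0.0]
ft_force: [0.5, 0.1, -0.4]
gripper_width: 0.0004
finger_force: 0.0
```

```bash
cat >> h.py <<'E'
def go(x,y,z,yaw=None):
    s=sensors.sense(); R=cv2.Rodrigues(s['ee_rot'])[0]
    yw=np.degrees(np.arctan2(R[1,0],R[0,0]))
    print('t',s['time_s'],'tcp',s['tcp_pos'].round(4),'yaw',yw.round(2),'z',R[:,2].round(4),'F',s['ft_force'].round(2))
    d=R.T@(np.array([x,y,z])-s['tcp_pos'])*1000
    print('shift',d.round(1),np.linalg.norm(d).round(1),'twist',None if yaw is None else round(yw-yaw,2))
E
python3 -c "
from h import *
go(.5225,.196,.21,14.5)"
```

```text
t 0.725 tcp [ 0.3964 -0.3633  0.251 ] yaw 14.35 z [-2.e-04  1.e-04 -1.e+00] F [ 0.52  0.09 -0.41]
shift [ 260.8 -510.6   41. ] 574.8 twist -0.15
```

Call:
step_arm(
  motion="0 27 -54 0 0; 0 54 -108 0 0; 0 81 -162 0 0; 0 108 -216 0 0; 0 135 -268 5 0",
)

```text
time_s: 1.35
tcp_pos: [0.4599, -0.0699, 0.2462]
ee_rot: [3.117, 0.393, 0.001]
ft_force: [0.2, -0.4, 0.1]
gripper_width: 0.0001
finger_force: 0.0
```

Call:
step_arm(
  motion="0 27 -54 8 0; 0 54 -108 16 0; 0 81 -162 24 0; 0 108 -216 32 0; 0 126 -242 36 0",
)

```text
time_s: 1.98
tcp_pos: [0.5292, 0.1704, 0.2091]
ee_rot: [-3.083, -0.463, 0.008]
ft_force: [-0.5, -1.4, -0.4]
gripper_width: 0.0002
finger_force: 0.0
```

```bash
python3 -c "
from h import *
go(.5255,.196,.12,14.5)
c=snap('wrist','w1');print(c['eye'],c['fx'])"
```

```text
t 1.975 tcp [0.5292 0.1704 0.2091] yaw 17.07 z [-0.0089  0.0231 -0.9997] F [-0.53 -1.37 -0.36]
shift [  4.1 -23.4  89.7] 92.8 twist 2.57
[0.60333152 0.18975325 0.35130779] 428.8314825101483
```

View pics/w1.png

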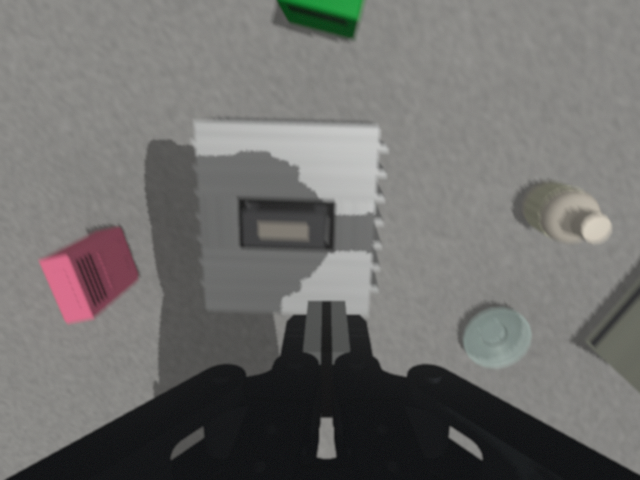

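The wrist view shows the incubator mouth, with corners at about (240,198), (334,201), (333,250) and (240,246). The grey cartridge label is centred near (283,231).

```bash
python3 - <<'E'
from h import *
np.set_printoptions(precision=4,suppress=True)
c=load('w1')
W=np.array([world(c,u,v,.09) for u,v in [(240,198),(334,201),(333,250),(240,246)]])
e=W[1]-W[0]+W[2]-W[3]; print(W.mean(0),np.linalg.norm(e)/2,np.degrees(np.arctan2(e[0],-e[1])))
T=np.array([world(c,u,v,.09) for u,v in [(194,122),(380,126),(369,316),(205,312)]])
e=T[1]-T[0];print('top housing edge yaw',np.degrees(np.arctan2(e[0],-e[1])),np.linalg.norm(e))
print('label',world(c,283,231,.102))
go(.5255,.196,.12,14.5)
E
```

```text
[0.5268 0.1992 0.09  ] 0.05922404295041905 15.186156413185373
top housing edge yaw 15.890896591491657 0.10986765938343464
label [0.5255 0.1998 0.102 ]
t 2.025 tcp [0.5309 0.1714 0.2086] yaw 17.07 z [-0.008   0.0245 -0.9997] F [ 2.5   2.13 -0.18]
shift [  2.1 -22.8  89.2] 92.1 twist 2.57
```

Call:
step_arm(
  motion="0 0 0 10 0; 0 0 0 20 0; 0 0 0 30 0; 0 0 0 40 0; 0 0 0 40 0",
)

```text
time_s: 2.65
tcp_pos: [0.5285, 0.168, 0.1691]
ee_rot: [-3.084, -0.456, 0.009]
ft_force: [0.1, -0.1, -0.4]
gripper_width: -0.0
finger_force: 0.0
```

```bash
python3 -c "
from h import *
go(.526,.197,.108,15)"
```

```text
t 2.65 tcp [0.5285 0.168  0.1691] yaw 16.81 z [-0.009   0.0226 -0.9997] F [ 0.06 -0.1  -0.42]
shift [  6.1 -27.   61.8] 67.7 twist 1.81
```

```bash
python3 -c "
from h import *
print(sensors.sense()['joint_positions'])"
```

```text
[ 0.29330174  0.26320747 -0.25935349  1.05036957  0.02421637  3.14144938]
```

Joint 6 is at its range limit, which cut the move short. I'll turn about 90° to grip across the thickness instead, with joint 6 mid-range.

Call:
step_arm(
  motion="0 1 -5 -5 -10; 0 2 -10 -10 -20; 0 3 -15 -10 -30; 0 4 -20 -10 -40; 0 6 -27 -10 -50",
)

```text
time_s: 3.28
tcp_pos: [0.5275, 0.196, 0.1812]
ee_rot: [-2.598, -1.725, -0.011]
ft_force: [-0.5, 0.1, -0.2]
gripper_width: 0.0
finger_force: 0.0
```

```bash
python3 -c "
from h import *
go(.526,.197,.12,105)"
```

```text
t 3.275 tcp [0.5275 0.196  0.1812] yaw 67.14 z [-0.0068  0.0233 -0.9997] F [-0.46  0.14 -0.19]
shift [-0.8 -0.9 61.3] 61.3 twist -37.86
```

Call:
step_arm(
  motion="0 0 0 10 -10; 0 0 0 20 -20; 0 -1 -1 30 -30; 0 -1 -1 45 -38; 0 -1 -1 55 -38",
)

```text
time_s: 3.9
tcp_pos: [0.5256, 0.1965, 0.1255]
ee_rot: [-1.906, -2.472, -0.021]
ft_force: [0.1, -0.4, 0.4]
gripper_width: 0.0002
finger_force: 0.0
```

```bash
python3 -c "
from h import *
go(.526,.197,.103,105)"
```

```text
t 3.9 tcp [0.5256 0.1965 0.1255] yaw 104.75 z [-0.0074  0.023  -0.9997] F [ 0.1  -0.43  0.36]
shift [-0.2  0.6 22.5] 22.5 twist -0.25
```

Call:
step_arm(
  motion="0 0 0 10 0; 0 0 0 20 0; 0 0 0 23 0; 0 0 0 25 0; 0 0 0 26 0",
)

```text
time_s: 4.53
tcp_pos: [0.5262, 0.1973, 0.1007]
ee_rot: [-1.905, -2.474, -0.023]
ft_force: [-1.3, 0.4, 6.4]
gripper_width: 0.0002
finger_force: 3.2
```

Call:
step_arm(
  motion="0 0 0 1 0; 0 0 0 2 0; 0 0 0 3 0; 0 0 0 4 0; 0 0 0 4 0",
)

```text
time_s: 5.15
tcp_pos: [0.5264, 0.1974, 0.097]
ee_rot: [-1.906, -2.474, -0.024]
ft_force: [-0.1, -1.7, 6.6]
gripper_width: -0.0001
finger_force: 3.6
```

Call:
step_arm(
  motion="0 0 0 0.5 0; 0 0 0 1 0; 0 0 0 1.5 0; 0 0 0 2 0; 0 0 0 2 0",
)

```text
time_s: 5.78
tcp_pos: [0.5272, 0.1977, 0.0962]
ee_rot: [-1.906, -2.475, -0.026]
ft_force: [-1.2, -1.7, 14.7]
gripper_width: -0.0002
finger_force: 6.9
```

Call:
step_arm(
  motion="0 0 0 0.5 0; 0 0 0 0.7 0; 0 0 0 0.7 0; 0 0 0 0.7 0; 0 0 0 0.7 0",
)

```text
time_s: 6.4
tcp_pos: [0.5273, 0.1977, 0.096]
ee_rot: [-1.907, -2.476, -0.027]
ft_force: [-2.8, -2.9, 17.8]
gripper_width: -0.0001
finger_force: 8.7
```

Call:
step_arm(
  motion="0 0 0 -8 0; 0 0 0 -25 0; 0 0 0 -45 0; 0 0 0 -60 0; 60 0 0 -75 0",
)

```text
time_s: 7.02
tcp_pos: [0.5259, 0.1956, 0.169]
ee_rot: [-1.904, -2.474, -0.021]
ft_force: [-0.0, -0.4, -0.5]
gripper_width: 0.017
finger_force: 0.0
```

Call:
step_arm(
  motion="60 0 0 0 0; 60 0 0 0 0; 60 0 0 0 0; 60 0 0 0 0; 60 0 0 0 0",
)

```text
time_s: 7.65
tcp_pos: [0.5257, 0.1956, 0.1677]
ee_rot: [-1.904, -2.474, -0.021]
ft_force: [0.3, 0.3, 0.8]
gripper_width: 0.0598
finger_force: 0.0
```

```bash
python3 -c "
from h import *
go(.526,.197,.100,105)
c=snap('wrist','w2');np.set_printoptions(precision=4,suppress=True);print(c['eye'])"
```

```text
t 7.65 tcp [0.5257 0.1956 0.1677] yaw 104.84 z [-0.008   0.0228 -0.9997] F [0.26 0.26 0.76]
shift [-0.3  0.8 67.7] 67.7 twist -0.16
[0.5079 0.2659 0.3119]
```

View pics/w2.png

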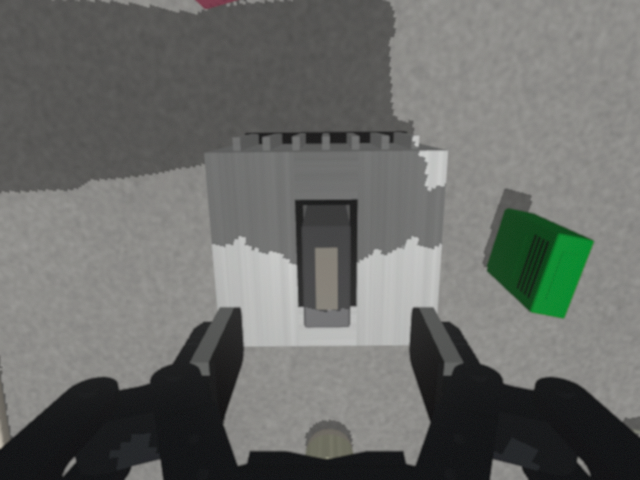

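The cartridge has popped up. Its label centre is at (326,279) and the near end of its top is at (327,326), centred between the open fingers.

```bash
python3 -c "
from h import *
c=load('w2');np.set_printoptions(precision=4,suppress=True)
print(world(c,326,279),world(c,326.5,279.5,.128),'near',world(c,327,326,.128),'mouth far',world(c,326.5,200,.09))
go(.526,.198,.100,105)"
```

```text
[0.5252 0.1984 0.1282] [0.5255 0.1981 0.128 ] near [0.5317 0.1756 0.128 ] mouth far [0.5178 0.227  0.09  ]
t 7.7 tcp [0.5257 0.1956 0.1678] yaw 104.84 z [-0.0079  0.0229 -0.9997] F [-0.09  0.37 -0.19]
shift [ 0.6  1.  67.8] 67.8 twist -0.16
```

Call:
step_arm(
  motion="60 0.5 0.5 15 0; 60 1 0.5 35 0; 60 1 0.5 52 0; 60 1 0.5 67 0; 60 1 0.5 67 0",
)

```text
time_s: 8.32
tcp_pos: [0.5244, 0.1979, 0.0995]
ee_rot: [-1.903, -2.473, -0.018]
ft_force: [-0.7, -0.3, -0.1]
gripper_width: 0.0601
finger_force: 0.0
```

Call:
step_arm(
  motion="15 0 0 0 0; 15 0 0 0 0; 15 0 0 0 0; 15 0 0 0 0; 15 0 0 0 0",
  grip_force=35,
)

```text
time_s: 8.95
tcp_pos: [0.5262, 0.1985, 0.1016]
ee_rot: [-1.904, -2.474, -0.023]
ft_force: [1.2, -0.0, 1.7]
gripper_width: 0.0215
finger_force: 39.4
```

```bash
python3 -c "
from h import *
go(.526,.198,.190,105)"
```

```text
t 8.95 tcp [0.5262 0.1985 0.1016] yaw 104.84 z [-0.0062  0.0235 -0.9997] F [ 1.16 -0.    1.69]
shift [  1.7  -0.3 -88.4] 88.4 twist -0.16
```

Call:
step_arm(
  motion="15 0.2 0 -8 0; 15 0.5 0 -20 0; 15 1 0 -40 0; 15 1.6 0 -65 0; 15 2.2 0 -90 0",
)

```text
time_s: 9.57
tcp_pos: [0.5254, 0.1982, 0.1924]
ee_rot: [-1.904, -2.474, -0.021]
ft_force: [0.8, 1.5, -1.1]
gripper_width: 0.0212
finger_force: 38.8
```

```bash
python3 -c "
from h import *
go(.5228,-.1806,.190,78.3)
s=sensors.sense();print(s['gripper_width'],s['finger_force'])"
```

```text
t 9.575 tcp [0.5254 0.1982 0.1924] yaw 104.84 z [-0.0078  0.0229 -0.9997] F [ 0.77  1.48 -1.11]
shift [-365.5  -99.6   -6.3] 378.9 twist 26.54
0.021172293698147538 38.82786154747009
```

Call:
step_arm(
  motion="15 -30 -8 0 2; 15 -70 -19 0 5; 15 -112 -31 0 8; 15 -154 -42 -2 11; 15 -195 -53 -3 14",
)

```text
time_s: 10.2
tcp_pos: [0.5242, -0.0051, 0.1902]
ee_rot: [-2.192, -2.221, -0.018]
ft_force: [-0.1, -0.5, -2.6]
gripper_width: 0.0217
finger_force: 38.9
```

```bash
python3 -c "
from h import *
go(.5228,-.1806,.195,78)
print(sensors.sense()['gripper_width'])"
```

```text
t 10.2 tcp [ 0.5242 -0.0051  0.1902] yaw 90.75 z [-0.0071  0.023  -0.9997] F [-0.14 -0.45 -2.59]
shift [-175.3   -3.8   -8.8] 175.6 twist 12.75
0.02166052353771216
```

Call:
step_arm(
  motion="15 -35 -1 0 3; 15 -75 -2 -2 6; 15 -115 -3 -4 9; 15 -150 -3.5 -7 12; 15 -175 -4 -8 12.7",
)

```text
time_s: 10.82
tcp_pos: [0.5229, -0.1805, 0.1942]
ee_rot: [-2.424, -1.964, -0.014]
ft_force: [0.4, 0.3, -1.8]
gripper_width: 0.0212
finger_force: 38.9
```

Call:
step_arm(
  motion="15 0 0 0 0; 15 0 0 0 0; 15 0 0 0 0; 15 0 0 0 0; 15 0 0 0 0",
)

```text
time_s: 11.45
tcp_pos: [0.5231, -0.1784, 0.1935]
ee_rot: [-2.421, -1.967, -0.014]
ft_force: [0.6, 1.1, -0.0]
gripper_width: 0.0215
finger_force: 38.9
```

```bash
python3 -c "
from h import *
go(.5228,-.1806,.160,78)
snap('wrist','w3')"
```

```text
t 11.45 tcp [ 0.5231 -0.1784  0.1935] yaw 78.18 z [-0.0075  0.0231 -0.9997] F [ 0.63  1.14 -0.04]
shift [-2.9  0.6 33.4] 33.5 twist 0.18
```

View pics/w3.png

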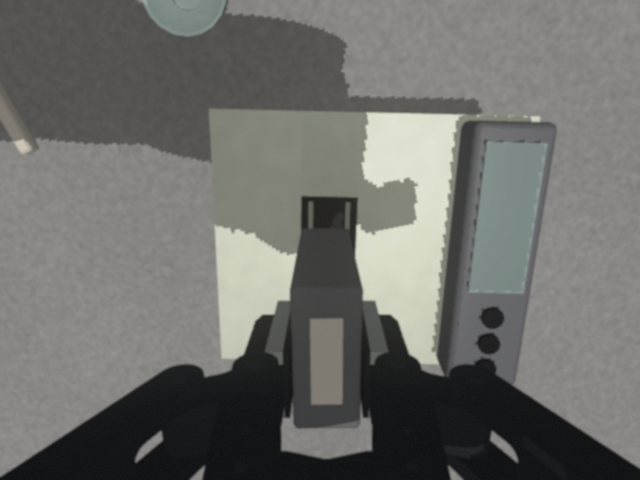

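The wrist view shows the cartridge held upright. Its top runs from (291,289) to (360,427) with the label at (326,361). The far edge of the reader mouth runs (302,197) to (357,197), and the housing's left edge runs (209,109) to (222,360).

```bash
python3 - <<'E'
from h import *
np.set_printoptions(precision=4,suppress=True)
c=load('w3')
print('range label',world(c,326,361))
L=world(c,326.5,361.5,.2195); a=world(c,326.5,288.5,.2195); b=world(c,326.5,427,.2195)
print('label',L,'ends',a,b,(a+b)/2,np.linalg.norm(a-b), 'yaw',np.degrees(np.arctan2(*(a-b)[[1,0]])))
p=world(c,302,197,.09);q=world(c,357,197,.09); m=(p+q)/2; d=(q-p)/np.linalg.norm(q-p)
print('mouth far',m,np.linalg.norm(q-p),'yaw',np.degrees(np.arctan2(d[1],d[0])))
g=world(c,209,109,.09); h=world(c,222,360,.09); k=world(c,455,114,.09)
for n,v in(('left',g-h),('far',k-g)): print(n,np.degrees(np.arctan2(v[1],v[0])),np.linalg.norm(v))
u=(g-h)/np.linalg.norm(g-h); print('mouth centre from far edge',m-.0305*u)
# from housing: slot 68 from left edge, 78 from far
w=np.array([-u[1],u[0],0])*-1; print('from housing corner',g+.068*w-.078*u)
# underside far edge
r=world(c,303,229,.1395);t=world(c,351,229,.1395);print('under far',(r+t)/2)
E
```

```text
range label [ 0.5238 -0.1775  0.2199]
label [ 0.5238 -0.178   0.2195] ends [ 0.5288 -0.1541  0.2195] [ 0.5189 -0.2017  0.2195] [ 0.5239 -0.1779  0.2195] 0.048607720400159676 yaw 78.17393423357605
mouth far [ 0.5299 -0.15    0.09  ] 0.0320540930708351 yaw -11.707607913963802
left 76.93581310153367 0.15697555493312562
far -12.967037103341559 0.13582567648972665
mouth centre from far edge [ 0.523  -0.1797  0.09  ]
from housing corner [ 0.5232 -0.1796  0.09  ]
under far [ 0.5276 -0.1562  0.1395]
```

Call:
step_arm(
  motion="15 -2 -0.4 0 0.7; 15 -2.4 -0.2 12 0.7; 15 -2.7 0 26 0.7; 15 -3.1 0.1 38 0.7; 15 -3.1 0.1 42 0.7",
)

```text
time_s: 12.12
tcp_pos: [0.5213, -0.1807, 0.1498]
ee_rot: [-2.432, -1.95, -0.012]
ft_force: [-0.5, -0.6, -1.7]
gripper_width: 0.0215
finger_force: 38.9
```

```bash
python3 -c "
from h import *
go(.5223,-.1804,.103,77.5)"
```

```text
t 12.125 tcp [ 0.5213 -0.1807  0.1498] yaw 77.43 z [-0.0096  0.0238 -0.9997] F [-0.5  -0.63 -1.66]
shift [-0.5  1.6 46.8] 46.8 twist -0.07
```

Call:
step_arm(
  motion="15 0 1 4 0; 15 -0.1 1 8 0; 15 -0.2 1.1 12 0; 15 -0.3 1.2 16 0; 15 -0.4 1.3 20 0",
)

```text
time_s: 12.75
tcp_pos: [0.5234, -0.1811, 0.1313]
ee_rot: [-2.433, -1.951, -0.014]
ft_force: [0.3, 1.6, -0.8]
gripper_width: 0.0213
finger_force: 38.9
```

```bash
python3 -c "
from h import *
go(.5223,-.1804,.103,77.5)"
```

```text
t 12.75 tcp [ 0.5234 -0.1811  0.1313] yaw 77.44 z [-0.007   0.0235 -0.9997] F [ 0.3   1.63 -0.76]
shift [-0.2 -0.9 28.3] 28.3 twist -0.06
```

Call:
step_arm(
  motion="15 -0.1 0 6 0; 15 -0.3 0 12 0; 15 -0.4 0 18 0; 15 -0.5 0 23 0; 15 -0.5 0 26 0",
)

```text
time_s: 13.38
tcp_pos: [0.5228, -0.1809, 0.105]
ee_rot: [-2.433, -1.951, -0.014]
ft_force: [0.9, 2.3, -0.4]
gripper_width: 0.021
finger_force: 38.9
```

Call:
step_arm(
  motion="15 0 0 1 0; 15 0 0 2 0; 15 0 0 3 0; 15 0 0 4 0; 15 0 0 4 0",
)

```text
time_s: 14.0
tcp_pos: [0.5231, -0.181, 0.1017]
ee_rot: [-2.434, -1.951, -0.014]
ft_force: [0.5, 2.2, 2.2]
gripper_width: 0.0212
finger_force: 39.4
```

Resting on the tray. Now I release, rise clear, close the fingers and press from above.

Call:
step_arm(
  motion="60 0 0 0 0; 60 0 0 0 0; 60 0 0 0 0; 60 0 0 0 0; 60 0 0 0 0",
)

```text
time_s: 14.62
tcp_pos: [0.5229, -0.1811, 0.1013]
ee_rot: [-2.433, -1.951, -0.013]
ft_force: [-0.3, -0.1, 0.5]
gripper_width: 0.06
finger_force: 0.0
```

Call:
step_arm(
  motion="60 0 0 -15 0; 60 0 0 -30 0; 60 0 0 -45 0; 0 0 0 -55 0; 0 0 0 -55 0",
)

```text
time_s: 15.25
tcp_pos: [0.5241, -0.1826, 0.1576]
ee_rot: [-2.435, -1.952, -0.015]
ft_force: [-0.3, -0.6, -0.6]
gripper_width: 0.0242
finger_force: 0.0
```

Call:
step_arm(
  motion="0 0 0 0 0; 0 0 0 0 0; 0 0 0 0 0; 0 0 0 0 0; 0 0 0 0 0",
)

```text
time_s: 15.88
tcp_pos: [0.5233, -0.1823, 0.1563]
ee_rot: [-2.433, -1.951, -0.013]
ft_force: [0.4, 0.3, -1.1]
gripper_width: -0.0003
finger_force: 0.0
```

```bash
python3 -c "
from h import *
go(.5228,-.180,.130,77.5)
snap('wrist','w4')"
```

```text
t 15.875 tcp [ 0.5233 -0.1823  0.1563] yaw 77.44 z [-0.0076  0.0231 -0.9997] F [ 0.42  0.34 -1.11]
shift [ 1.6 -0.6 26.3] 26.4 twist -0.06
```

View pics/w4.png

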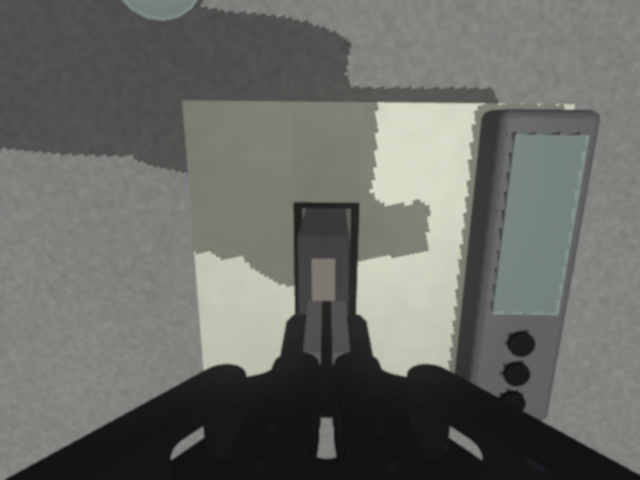

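The cartridge stands upright in the reader slot, its top spanning about (298–350, 235+). The fingers are shut above it.

Call:
step_arm(
  motion="0 0 -0.4 8 0; 0 0 -0.4 16 0; 0 0 -0.4 23 0; 0 0 -0.4 27 0; 0 0 -0.4 31 0",
)

```text
time_s: 16.55
tcp_pos: [0.523, -0.1816, 0.1255]
ee_rot: [-2.434, -1.951, -0.014]
ft_force: [-0.8, -0.0, 4.4]
gripper_width: -0.0
finger_force: 2.1
```

Call:
step_arm(
  motion="0 -0.1 0 4 0; 0 -0.2 0 8 0; 0 -0.3 0 12 0; 0 -0.4 0 16 0; 0 -0.5 0 19 0",
)

```text
time_s: 17.18
tcp_pos: [0.5231, -0.1817, 0.1069]
ee_rot: [-2.434, -1.952, -0.015]
ft_force: [-0.6, 0.8, 6.7]
gripper_width: -0.0
finger_force: 3.4
```

Call:
step_arm(
  motion="0 0 0 1 0; 0 0 0 2 0; 0 0 0 3 0; 0 0 0 4 0; 0 0 0 5 0",
)

```text
time_s: 17.8
tcp_pos: [0.5231, -0.1816, 0.102]
ee_rot: [-2.434, -1.952, -0.015]
ft_force: [-0.0, -0.1, 6.2]
gripper_width: 0.0004
finger_force: 3.3
```

Call:
step_arm(
  motion="0 0 0 0.5 0; 0 0 0 1 0; 0 0 0 1.5 0; 0 0 0 2 0; 0 0 0 2 0",
)

```text
time_s: 18.42
tcp_pos: [0.5231, -0.1816, 0.1001]
ee_rot: [-2.434, -1.952, -0.015]
ft_force: [-1.0, 0.5, 7.5]
gripper_width: -0.0
finger_force: 3.2
```

Call:
step_arm(
  motion="0 0 0 0.5 0; 0 0 0 1 0; 0 0 0 1.5 0; 0 0 0 2 0; 0 0 0 2 0",
)

```text
time_s: 19.05
tcp_pos: [0.5231, -0.1816, 0.0981]
ee_rot: [-2.435, -1.952, -0.015]
ft_force: [-0.3, -0.0, 6.4]
gripper_width: -0.0001
finger_force: 3.3
```

Call:
step_arm(
  motion="0 0 0 0.5 0; 0 0 0 1 0; 0 0 0 1.5 0; 0 0 0 2 0; 0 0 0 2 0",
)

```text
time_s: 19.68
tcp_pos: [0.5234, -0.1817, 0.0966]
ee_rot: [-2.435, -1.952, -0.015]
ft_force: [-1.0, -0.1, 10.1]
gripper_width: -0.0001
finger_force: 4.7
```

Call:
step_arm(
  motion="0 0 0 0.4 0; 0 0 0 0.8 0; 0 0 0 1.2 0; 0 0 0 1.5 0; 0 0 0 1.5 0",
)

```text
time_s: 20.3
tcp_pos: [0.5241, -0.1819, 0.0961]
ee_rot: [-2.436, -1.953, -0.017]
ft_force: [-2.3, 0.6, 14.4]
gripper_width: -0.0002
finger_force: 7.7
```

Call:
step_arm(
  motion="0 0 0 0.4 0; 0 0 0 0.8 0; 0 0 0 0.8 0; 0 0 0 0.8 0; 0 0 0 0.8 0",
)

```text
time_s: 20.92
tcp_pos: [0.5244, -0.182, 0.0959]
ee_rot: [-2.437, -1.954, -0.018]
ft_force: [-3.1, 1.4, 19.6]
gripper_width: -0.0
finger_force: 9.5
```

End reached. I let go and watch.

Call:
step_arm(
  motion="0 0 0 -6 0; 0 0 0 -20 0; 0 0 0 -40 0; 0 0 0 -60 0; 0 0 0 -80 0",
)

```text
time_s: 21.55
tcp_pos: [0.5227, -0.183, 0.1738]
ee_rot: [-2.433, -1.951, -0.013]
ft_force: [0.4, 0.7, -0.7]
gripper_width: 0.0002
finger_force: 0.0
```

Call:
step_arm(
  motion="0 0 0 -10 0; 0 0 0 -20 0; 0 0 0 -30 0; 0 0 0 -30 0; 0 0 0 -30 0",
)

```text
time_s: 22.18
tcp_pos: [0.5229, -0.1837, 0.2026]
ee_rot: [-2.433, -1.951, -0.013]
ft_force: [0.0, -0.2, -0.0]
gripper_width: -0.0001
finger_force: 0.0
```

Call:
step_arm(
  motion="0 0 0 0 0; 0 0 0 0 0; 0 0 0 0 0; 0 0 0 0 0; 0 0 0 0 0",
)

```text
time_s: 22.8
tcp_pos: [0.5232, -0.1838, 0.203]
ee_rot: [-2.433, -1.951, -0.013]
ft_force: [-0.1, 0.5, 0.2]
gripper_width: 0.0001
finger_force: 0.0
```

```bash
python3 - <<'E'
from h import *
go(.5,-.18,.2)
c=snap('wrist','w5'); d=snap('side','s5')
f=d['frame'][:,:,::-1]
a=cv2.resize(c['frame'][:,:,::-1],(400,300)); b=cv2.resize(f[130:355,230:430],(400,450),interpolation=cv2.INTER_CUBIC)
im=np.zeros((450,800,3),np.uint8); im[:300,:400]=a; im[:,400:]=b; cv2.imwrite('pics/fin.png',im)
R=cv2.Rodrigues(c['rotation'].astype(float))[0]
for z in (.128,.104):
    p=R.T@(np.array([.524,-.172,z])-c['eye']); u=c['cx']+c['fx']*p[0]/p[2]; v=c['cy']+c['fy']*p[1]/p[2]; print(u,v,world(c,u,v))
E
```

```text
t 22.8 tcp [ 0.5232 -0.1838  0.203 ] yaw 77.43 z [-0.0074  0.023  -0.9997] F [-0.13  0.5   0.17]
shift [ -1.4 -23.4   3.3] 23.7 twist None
324.39527177456335 239.23200635422614 [ 0.52214225 -0.17841924  0.10428731]
325.1000917428635 228.11129191035008 [ 0.52401685 -0.17194177  0.10423868]
```

View pics/fin.png

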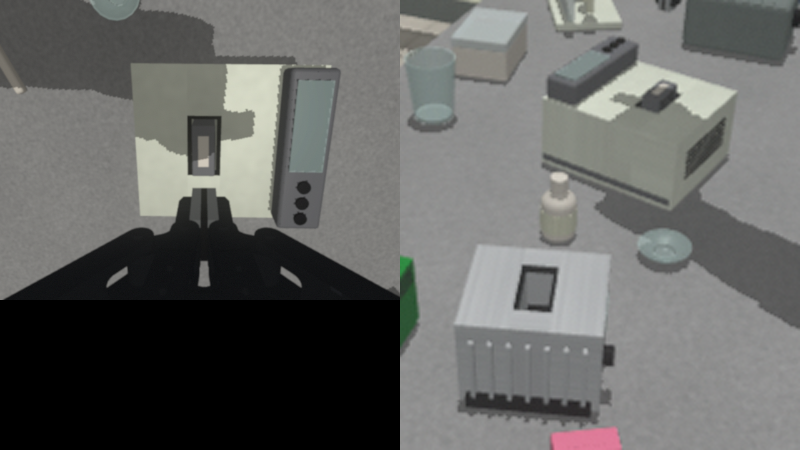

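The cartridge sits low in the reader: its top is at z 0.104, about 14 mm above the mouth, seen at (205,150) in the left picture. The incubator is empty with its tray up at (537,288), and the bottle (558,215) and dish (665,250) are in place.

```bash
python3 -c "
from h import *
print(close_job())"
```

```text
the job is handed in; nothing more can be done
None
```

I released the cartridge from the incubator, moved it to the reader and pressed it to the end of travel (about 20 N at most); it stayed caught low, the incubator tray is up, the bottle and dish look undisturbed, and the job was handed in at about 23 s.

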